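# Set the cup warmer going

## Robot

A 6-joint arm with a two-finger parallel gripper is mounted at the origin on the work surface. World frame = base frame: x ahead of the robot, y to its left, z up, the work surface at z = 0. Lengths are in m, angles in degrees, forces in N, time in s.
With the tool pointing down it reaches from about 0.325 to 0.775 m from the base axis. Payload 5.5 kg.
Tool frame: the origin (TCP) lies at the very end of the fingers, on their centre line; the grasp point (between the pads) lies 19 mm behind it (r.tcp_to_grasp is the distance from the TCP to the grasp point, in m); z points along the fingers, y is the direction in which the jaws open and shut (so a half turn about z gives the same grasp; the last joint's range is limited). The gripper opens to 85 mm and grips with 20 to 120 N. Pads are 22 mm wide; open, the fingers measure 114 mm over their backs; the gripper's body (76 mm by 85 mm) begins 54 mm behind the grasp point. The pads swing forward as they close: fully open they stand 13 mm farther back than shut.
Start: joints at [67.282, 5.22, 70.514, -0, 104.267, -3.249], TCP at [0.2, 0.566, 0.231] pointing down, gripper open.
Joint ranges: [-164.24, 164.24], [-49.07, 125.15], [9.68, 141.18], [-86.29, 266.29], [3.28, 154.24], [-151.56, 151.56]. Speed limits (degrees/s): [147.25, 147.25, 172.46, 180, 180, 180].

## Interface

Orientations are given as a 3x3 rotation matrix whose columns are the frame's x, y, z axes.
In Python, from station import r gives the robot as it stands.
- The arm moves only by the tool step_arm, never from a script. Its argument "steps" is a list of rows, each a list of 7 numbers: the closure, from 0 (fully open) to 1 (shut), then the shift along the tool's x, y, z in m, then the turn, a rotation vector about the tool's x, y, z in rad. A call has 1 to 10 rows; each row is the pose to reach, as a shift and turn from the pose commanded when the call began, along the tool's axes at that moment; what a row does not reach only later rows make up. A row lasts 1/10 s, in which the tool goes at most 50 mm and 8.59 degrees, less where a joint would pass 70% of its speed; a pose out of reach is approached as far as the arm can. A call with a gripper value outside its range is refused whole. The fingers move at their own pace and stop on an object; "newtons" is the grip in N (left out, the last holds). Time passes only in rows, so rows that repeat a pose let the fingers close. It gives the time, the measured TCP pose, the force and the opening at its end, in the units of the state.
- r.get_obs(): the state, without advancing time (a new reading comes with each control period).
- r.snapshot(name): name is "scene" or "top" or "wrist"; returns a dict with "img" (400x640x3 uint8, red, green, blue), "fx", "fy", "cx", "cy" (pixels), "k1" (the pictures are not rectified: a ray, as slopes to the right and down, at radius r is drawn at 1 + k1 r^2 times it, then the intrinsics apply), "R" (3x3) and "t" (3): a world point X has camera coordinates R X + t. Camera axes: x right, y down, z forward; pixel columns grow to the right and rows downward; lengths in m; the calibration is good to about 2 mm. A picture is of the moment at which its call begins. There is no depth.
- r.job_done(): hands the job in, once; it reports no verdict.
The state is a dict: "time": time; "joint_pos": joint angles; "joint_vel": joint speeds; "joint_efforts": joint torques, N m; "tcp_pos": TCP position; "orientation": TCP orientation; "ft_force": force on the tool from outside, world axes, zero at the start; "moment": the same for the moment, N m; "finger_gap": opening from 0.0 (shut) to 1.0 (fully open).
Only numpy, scipy, OpenCV 4.12 (cv2) and the standard library are available. Lean on these libraries where they do the work, as an engineer would, in place of code of your own. Each camera call takes 0.05 s, during which the arm holds its last target.

## Task

Gently stand the tall straight-sided cup upright in the middle of the warmer's round steel plate, then slide the heat control along its track until it is level with the tall pointed marker (not the flat one). Only after that, turn the isolator handle clockwise from off fully round to its on stop. Leave the cup standing on the plate, the control at the marker, and the low cup, flask, caddy and saucer where they are.

Things in the scene. Friction and masses are not known exactly. Their poses are not given: they have to be found in the camera images.
- warmer: Grey electric cup warmer, fixed to the cubby floor: a low deck 200 mm (its x) by 400 mm (its y), its top 40 mm above the floor. Origin at the centre of its underside. Its own x points away from the robot and its y to the robot's left at yaw 0 (yaw varies up to 0.25 rad either way). The steel plate is at the +y end; the heat control and isolator are at the -y end, the control on the robot's side (-x) and the isolator on the far side (+x).
- plate_top (a point): Centre of the upper face of the round steel plate on the warmer (108 mm across), 46 mm above the floor. Axes as the warmer's.
- tall_cup_mid (a point): Centre, half-way up, of the tall straight-sided white porcelain cup, loose, open on top, no handle: 60 mm outer diameter, 85 mm high (point 42.5 mm above its underside), wall 4 mm, 0.13 to 0.25 kg. Starts upright on the cubby floor, left of the warmer. z is up its axis.
- tall_cup: The same cup; origin at the centre of its underside.
- heat (a joint): Position of the heat control along its track, m: 0 at the warmer's -y end, 0.11 at the +y end; it moves along the warmer's +y. It stays where it is left (friction about 1.5 N).
- heat_grip (a point): Centre of the top face of the heat control's grip: an upright black block 24 mm (warmer's x) by 16 mm (y, along the track), with a thin line across its top. The top is 36 mm above the deck (76 mm above the floor); the block's clear height is 30 mm, and the track below it is 22 mm wide and 4 mm high. Axes as the warmer's.
- pointed_mark (a point): Tall pointed steel marker, a cone 22 mm wide and 28 mm high, fixed on the deck 36 mm to the +x side of the middle of the track; the point is the centre of its underside, on the deck. Axes as the warmer's. Level with it means that the heat grip has the same warmer y. It may be toward either end of the track.
- flat_mark (a point): Flat round steel marker, a disc 22 mm wide and 8 mm high, in the same row as the pointed one, toward the other end; the point is the centre of its underside. Not the target. Fixed.
- isolator (a joint): Angle of the isolator handle, rad: 0 is off (stop), 1.4 is on (stop); it grows clockwise seen from above. It starts at or near off and stays where it is left (friction about 0.06 N m).
- isolator_grip (a point): Centre of the top face of the isolator handle, on its turning axis: an upright black bar 64 mm long, 14 mm thick and 34 mm high, its top 49 mm above the deck (89 mm above the floor); under it is a round boss of 48 mm diameter and 14 mm height. The point turns with the bar: its x is along the bar. At joint value 0 the bar lies along the warmer's x.
- low_cup: Low wide white porcelain cup, loose, rim 84 mm across, 55 mm high; origin at the centre of its underside. It stands left of the warmer too; it and the tall cup swap places. Leave alone.
- flask: Green steel flask with a push-release lid, 76 mm diameter, about 240 mm high, loose, right of the warmer; origin at the centre of its underside. Leave alone.
- caddy: Plastic tea caddy with a hinged lid, shut, 96 by 126 mm and 87 mm high, loose, far left; origin at the centre of its underside. Leave alone.
- saucer: Glass saucer, 120 mm across, 16 mm high, loose, beyond the warmer; origin at the centre of its underside. Leave alone.
Mind the look-alikes: they are no part of the job. What is shaped like the tall_cup but blue or turquoise is not meant.

How it is judged:
By the outcome, as a careful person would: the job done as asked, in the order asked, and still so for the second after the job is handed in, with the robot touching nothing.
It also fails if it takes over 69 s, if anything falls off the work surface, if the arm or the gripper's body presses on something with over 40 N, if the wrist force passes 120 N, or if a joint passes its speed limit or range.

## Working session

There is one attempt and no reset: what is moved stays moved. The work goes in short steps, Python scripts to look and compute and a tool call to move; the robot and the scene stay as the last step left them, time stands still between calls to the robot, and variables do not carry over. Pictures are saved under pics/ and viewed, and the job is handed in when it is done.

Besides the shell and the picture viewer there is one more tool, called after "Request:" as name([rows], argument=value, ...), one row to a line, values as JSON. step_arm: Moves the arm, as the interface text tells. Its arguments: {"type":"object","properties":{"steps":{"type":"array"},"newtons":{"type":"number"}},"required":["steps"]}

```bash
ls; mkdir -p pics; cat > h.py <<'E'
import numpy as np, cv2, pickle
from station import r
def snap(name,fn):
    s=r.snapshot(name); pickle.dump(s,open(f'pics/{fn}.pkl','wb')); cv2.imwrite(f'pics/{fn}.png',cv2.cvtColor(s['img'],cv2.COLOR_RGB2BGR)); return s
def load(fn): return pickle.load(open(f'pics/{fn}.pkl','rb'))
def KD(s): return np.array([[s['fx'],0,s['cx']],[0,s['fy'],s['cy']],[0,0,1.]]),np.array([s['k1'],0,0,0.])
def ray(s,px):
    K,D=KD(s); R=np.array(s['R']);t=np.array(s['t'])
    n=cv2.undistortPoints(np.array([[px]],float),K,D)[0,0]
    return -R.T@t, R.T@np.array([n[0],n[1],1.])
def onz(s,px,z):
    c,d=ray(s,px); return c+d*(z-c[2])/d[2]
def proj(s,X):
    K,D=KD(s); R=np.array(s['R'],float)
    return cv2.projectPoints(np.array([X],float).reshape(-1,1,3),cv2.Rodrigues(R)[0],np.array(s['t'],float),K,D)[0][:,0]
E
python3 - <<'E'
from h import *
for n in ('scene','top','wrist'):
    s=snap(n,n+'0'); print(n,s['fx'],s['k1'],-np.array(s['R']).T@s['t'], np.array(s['R'])[2])
o=r.get_obs(); print(o)
print(r.tcp_to_grasp)
E
```

```text
pics
scene 508.1544885626115 0.055800598973641126 [ 1.29601385 -0.32355591  1.40051051] [-0.47114064  0.21734726 -0.85486061]
top 493.2888653622296 -0.051860360346189203 [ 0.40921229 -0.01340951  1.70826679] [ 0.10356693  0.01354487 -0.99453025]
wrist 318.5128781422123 -0.06545736577739919 [0.13699139 0.58620455 0.37312995] [ 0.24177836 -0.08771799 -0.96635852]
{'time': 0.15, 'joint_pos': array([ 6.72827003e+01,  5.25500859e+00,  7.05671992e+01, -6.27862074e-04,
        1.04267714e+02, -3.24910570e+00]), 'joint_vel': array([-0.08201472, -0.03896908, -0.23491763, -0.15413487,  0.00958698,
       -0.02240452]), 'joint_efforts': array([ 2.75686602e-03, -4.59372318e+01, -4.18524671e+01,  5.23192148e-05,
        9.52004077e-03,  4.97080589e-05]), 'tcp_pos': array([0.1998935 , 0.56548725, 0.2303802 ]), 'orientation': array([[-9.42825728e-01,  3.33285600e-01, -5.96291435e-04],
       [ 3.33286124e-01,  9.42824613e-01, -1.45177293e-03],
       [ 7.83432309e-05, -1.56750453e-03, -9.99998768e-01]]), 'ft_force': array([-0.28792546,  0.14622239,  0.676227  ]), 'moment': array([0.05156144, 0.03882671, 0.00278908]), 'finger_gap': 0.9950590013783197}
0.0187
```

View pics/scene0.png

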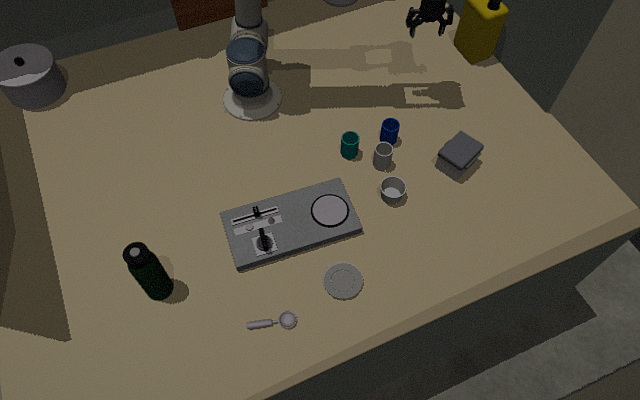

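View pics/top0.png

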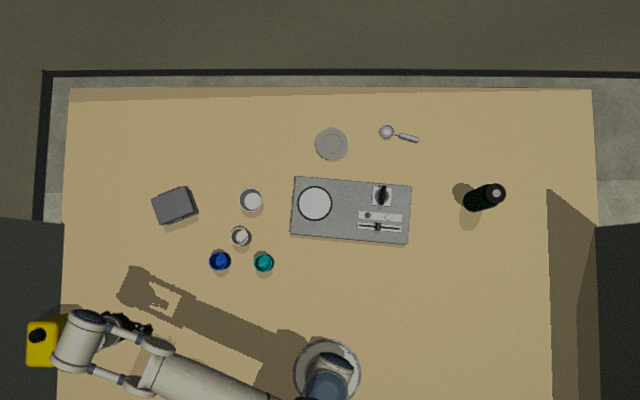

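View pics/wrist0.png

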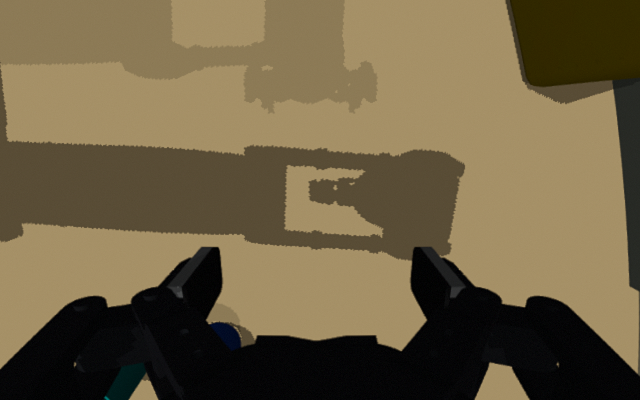

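Candidates:
- White cups in the top view: (241,237), and (252,200), which looks lower and wider.
- Decoys: blue (220,261) and turquoise (264,262).

I'll enlarge crops to confirm the cup and to read the control panel.

```bash
python3 - <<'E'
import cv2,numpy as np
t=cv2.imread('pics/top0.png'); s=cv2.imread('pics/scene0.png')
g=lambda im,x0,y0,x1,y1,k:np.clip(cv2.resize(im[y0:y1,x0:x1],None,fx=k,fy=k,interpolation=cv2.INTER_CUBIC).astype(float)*1.5,0,255).astype(np.uint8)
a=g(t,285,170,420,250,5.9); cv2.imwrite('pics/c1.png',a)
a=g(s,215,175,370,275,5); cv2.imwrite('pics/c2.png',a)
a=g(s,330,105,490,215,3); b=g(t,195,180,285,280,3.3); b=cv2.resize(b,(300,330)); cv2.imwrite('pics/c3.png',np.hstack([a,b]))
E
```

```text
(no output)
```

View pics/c1.png

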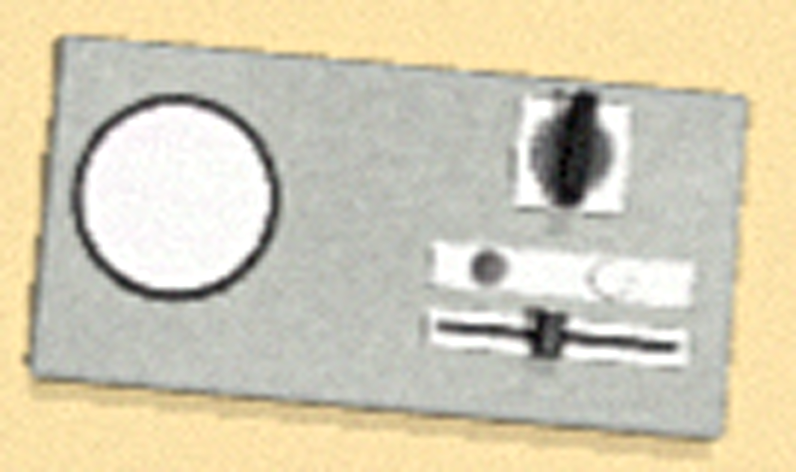

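View pics/c2.png

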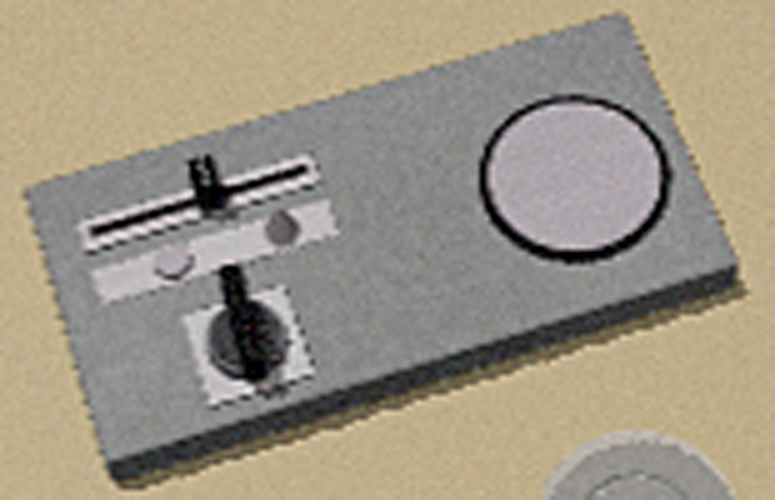

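View pics/c3.png

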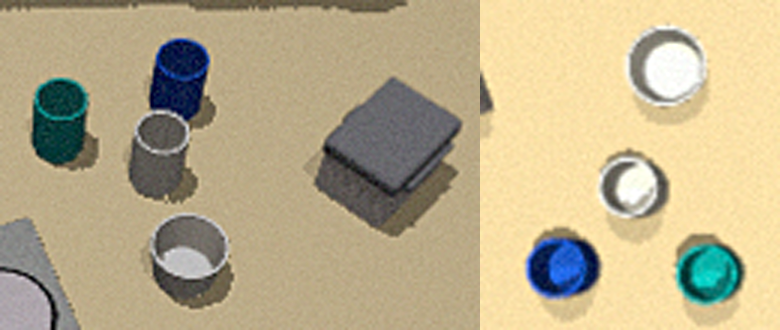

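The crops show the tall white cup at scene (383,155), top (241,237). The wider, lower one at top (252,200) is the low cup. On the deck, the grey shaded marker on the +y side, top (368,215), looks like the cone. The other has a light top and a dark rim, so it looks like the disc. I'll measure now and check the marker close up with the wrist camera.

```bash
cat > m1.py <<'E'
from h import *
s=load('top0'); im=s['img']; hsv=cv2.cvtColor(im,cv2.COLOR_RGB2HSV)
# deck
m=(hsv[...,1]<60).astype(np.uint8)*255
roi=np.zeros_like(m); roi[165:255,280:420]=255
mm=cv2.morphologyEx(m&roi,cv2.MORPH_CLOSE,np.ones((9,9)))
c=max(cv2.findContours(mm,0,cv2.CHAIN_APPROX_NONE)[0],key=cv2.contourArea)
b=cv2.boxPoints(cv2.minAreaRect(c)); print('box px',b)
P=np.array([onz(s,p,.04) for p in b]); print(P.round(4)); print('sides',[np.linalg.norm(P[i]-P[(i+1)%4]).round(4) for i in range(4)], 'center',P.mean(0))
# white rims
for nm,(x0,y0,x1,y1),z in (('tall',(228,224,254,250),.085),('low',(238,186,266,214),.055)):
    sub=im[y0:y1,x0:x1]; h=hsv[y0:y1,x0:x1]
    k=((h[...,1]<70)).astype(np.uint8)*255
    cc=max(cv2.findContours(k,0,cv2.CHAIN_APPROX_NONE)[0],key=cv2.contourArea)
    (cx,cy),rad=cv2.minEnclosingCircle(cc); e=cv2.fitEllipse(cc)
    print(nm,cx+x0,cy+y0,rad,e, onz(s,(e[0][0]+x0,e[0][1]+y0),z))
# dark plate ring
for f,(x0,y0,x1,y1) in (('top0',(292,180,338,226)),('scene0',(305,188,356,232))):
    q=load(f); g=cv2.cvtColor(q['img'],cv2.COLOR_RGB2GRAY)[y0:y1,x0:x1]
    k=(g<70).astype(np.uint8)*255
    cc=max(cv2.findContours(k,0,cv2.CHAIN_APPROX_NONE)[0],key=cv2.contourArea)
    e=cv2.fitEllipse(cc); print(f,e,onz(q,(e[0][0]+x0,e[0][1]+y0),.046))
E
python3 m1.py
```

```text
box px [[289.04102 233.54918]
 [294.36072 175.03279]
 [412.47546 185.7705 ]
 [407.15576 244.28688]]
[[ 0.4695  0.1272  0.04  ]
 [ 0.6695  0.1117  0.04  ]
 [ 0.6344 -0.2916  0.04  ]
 [ 0.4355 -0.2713  0.04  ]]
sides [np.float64(0.2007), np.float64(0.4048), np.float64(0.1999), np.float64(0.4)] center [ 0.55223553 -0.08098914  0.04      ]
tall 240.0833330154419 236.7916669845581 10.772767066955566 ((11.937764167785645, 12.290136337280273), (18.381742477416992, 21.002370834350586), 102.90788269042969) [0.45770722 0.28551165 0.085     ]
low 250.1666669845581 199.5 12.660185813903809 ((12.154045104980469, 13.373346328735352), (24.14623260498047, 24.66156768798828), 77.6712417602539) [0.58342328 0.25924536 0.055     ]
top0 ((22.249391555786133, 23.137374877929688), (33.777095794677734, 34.31550598144531), 17.560985565185547) [0.5726393  0.04261097 0.046     ]
scene0 ((24.571269989013672, 22.459014892578125), (32.95149230957031, 37.96565246582031), 91.37905883789062) [0.57608817 0.044017   0.046     ]
```

```bash
cat >> h.py <<'E'
def go(x,y,z,yawy=85.):
    o=r.get_obs(); R=np.array(o['orientation']); p=np.array(o['tcp_pos'])
    a=np.radians(yawy); ty=np.array([np.cos(a),np.sin(a),0]); tz=np.array([0,0,-1.]); tx=np.cross(ty,tz)
    Rt=np.stack([tx,ty,tz],1)
    print('from',p.round(4),'yaw',np.degrees(np.arctan2(R[1,1],R[0,1])).round(2),'shift',(R.T@(np.array([x,y,z])-p)).round(4),'rot',cv2.Rodrigues(R.T@Rt)[0].ravel().round(4),'t',o['time'],'gap',round(o['finger_gap'],3),'F',o['ft_force'].round(1))
E
python3 -c "
from h import *
go(.44,.285,.25)"
```

```text
from [0.1999 0.5655 0.2304] yaw 70.53 shift [-0.3199 -0.1845 -0.0194] rot [-0.0015 -0.0003 -0.2525] t 0.15 gap 0.995 F [-0.3  0.1  0.7]
```

Request:
step_arm([
  [0, -0.03, -0.018, -0.002, 0, 0, -0.03],
  [0, -0.07, -0.04, -0.005, 0, 0, -0.06],
  [0, -0.11, -0.063, -0.008, 0, 0, -0.09],
  [0, -0.15, -0.086, -0.01, 0, 0, -0.12],
  [0, -0.19, -0.109, -0.012, 0, 0, -0.15],
  [0, -0.23, -0.132, -0.014, 0, 0, -0.18],
  [0, -0.265, -0.153, -0.016, 0, 0, -0.21],
  [0, -0.295, -0.17, -0.018, 0, 0, -0.23],
  [0, -0.32, -0.1845, -0.0195, 0, 0, -0.2525],
  [0, -0.32, -0.1845, -0.0195, 0, 0, -0.2525],
])

```text
time: 1.15
tcp_pos: [0.4421, 0.2825, 0.2505]
orientation: [[-0.996, 0.091, 0.0], [0.091, 0.996, -0.001], [-0.0, -0.001, -1.0]]
ft_force: [0.1, 0.4, -0.2]
finger_gap: 0.997
```

```bash
python3 -c "
from h import *
go(.4577,.2855,.2)
s=snap('wrist','w1')"
```

```text
from [0.4421 0.2825 0.2505] yaw 84.77 shift [-0.0153  0.0045  0.0505] rot [-0.0012  0.0004 -0.0041] t 1.15 gap 0.997 F [ 0.1  0.4 -0.2]
```

View pics/w1.png

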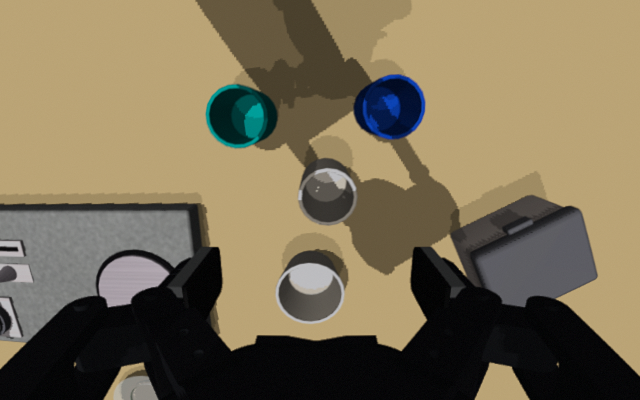

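The wrist view shows the tall white cup's rim at (328,197), the wider low cup's at (310,293), and turquoise and blue at the top. I'll measure the tall rim at z = 0.085.

```bash
cat > m2.py <<'E'
from h import *
s=load('w1'); im=s['img']; hsv=cv2.cvtColor(im,cv2.COLOR_RGB2HSV)
def fit(x0,y0,x1,y1,z,thr):
    h=hsv[y0:y1,x0:x1]
    k=((h[...,1]<40)&(h[...,2]>thr)).astype(np.uint8)*255
    ys,xs=np.nonzero(k); 
    hull=cv2.convexHull(np.stack([xs,ys],1).astype(np.int32))
    w=[onz(s,(p[0]+x0,p[1]+y0),z)[:2] for p in hull[:,0]]
    (c,rad)=cv2.minEnclosingCircle(np.array(w,np.float32)); A=np.array(w); 
    sol=np.linalg.lstsq(np.c_[2*A,np.ones(len(A))],(A**2).sum(1),rcond=None)[0]
    rr=np.sqrt(sol[2]+sol[0]**2+sol[1]**2); print('circ',c,rad,'lsq',sol[:2],rr,'res',np.std(np.linalg.norm(A-sol[:2],axis=1)))
    cv2.imwrite('pics/k.png',cv2.resize(np.hstack([cv2.cvtColor(k,cv2.COLOR_GRAY2BGR),im[y0:y1,x0:x1,::-1]]),None,fx=4,fy=4,interpolation=0))
for t in (120,140,160): fit(290,160,365,230,.085,t)
print(proj(s,[[.4577,.2855,.085]]))
E
python3 m2.py
```

```text
circ (0.45514142513275146, 0.29114580154418945) 0.02968183532357216 lsq [0.45535262 0.29109976] 0.029001434065928488 res 0.0003426215694470368
circ (0.45528683066368103, 0.290922611951828) 0.029459219425916672 lsq [0.45555848 0.29086431] 0.029109712147069772 res 0.0002517008675598451
circ (0.4520793557167053, 0.2903430461883545) 0.029037917032837868 lsq [0.45522253 0.29077211] 0.028526784313963854 res 0.0005500021016531562
[[322.03459803 199.37673392]]
```

View pics/k.png

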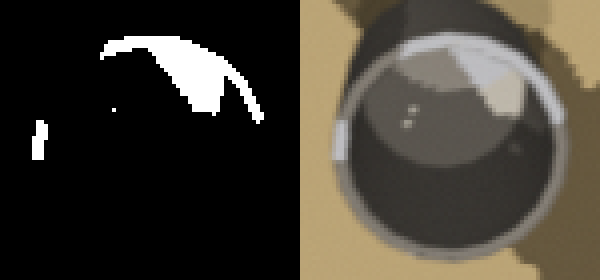

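```bash
python3 -c "
from h import *
s=load('w1')
for p in [(298,196),(357,196),(328,168.2),(328,225.5)]: print(onz(s,p,.085).round(4))
go(.4553,.2905,.25)"
```

```text
[0.452  0.2619 0.085 ]
[0.4574 0.3206 0.085 ]
[0.4268 0.294  0.085 ]
[0.4858 0.2892 0.085 ]
from [0.441  0.2839 0.2504] yaw 84.81 shift [-0.0137  0.0079  0.0004] rot [-0.0004 -0.0006 -0.0033] t 1.2 gap 1.003 F [-0.2 -0.   0.1]
```

Request:
step_arm([
  [0, -0.0072, 0.004, 0.01, 0, 0, 0],
  [0, -0.0145, 0.0075, 0.035, 0, 0, 0],
  [0, -0.0145, 0.0075, 0.065, 0, 0, 0],
  [0, -0.0145, 0.0075, 0.095, 0, 0, 0],
  [0, -0.0145, 0.0075, 0.125, 0, 0, 0],
  [0, -0.0145, 0.0075, 0.15, 0, 0, 0],
  [0, -0.0145, 0.0075, 0.175, 0, 0, 0],
  [0, -0.0145, 0.0075, 0.195, 0, 0, 0],
  [0, -0.0145, 0.0075, 0.208, 0, 0, 0],
  [0, -0.0145, 0.0075, 0.2145, 0, 0, 0],
])

```text
time: 2.2
tcp_pos: [0.454, 0.2917, 0.0341]
orientation: [[-0.996, 0.086, -0.003], [0.086, 0.996, -0.001], [0.002, -0.001, -1.0]]
ft_force: [-0.1, -0.7, 0.1]
finger_gap: 1.003
```

```bash
python3 -c "
from h import *
go(.456,.290,.036)
s=snap('wrist','w2')
s=snap('top','t2')
import cv2
a=cv2.imread('pics/w2.png'); b=cv2.imread('pics/t2.png')[190:280,190:290]; cv2.imwrite('pics/w2c.png',np.hstack([a[:,120:540],cv2.resize(b,(380,400))]))"
```

```text
from [0.454  0.2917 0.0341] yaw 85.07 shift [-0.0021 -0.0016 -0.0019] rot [-0.0014 -0.0024  0.0013] t 2.2 gap 1.003 F [-0.1 -0.7  0.1]
```

View pics/w2c.png

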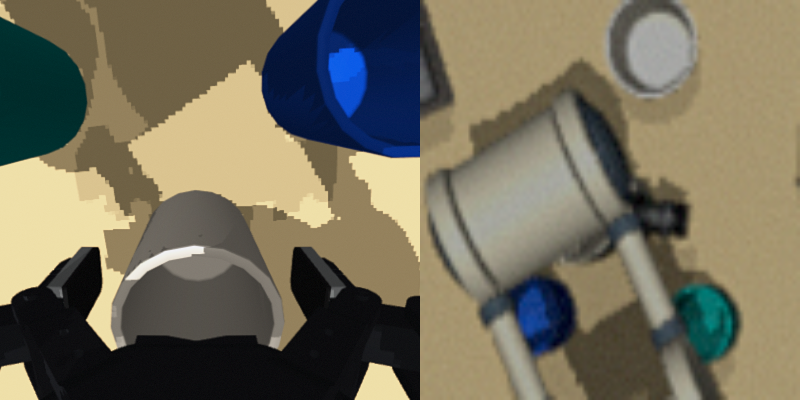

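The wrist view shows the tall cup centred between the open pads: rim 114–283, pads 101–291 in the crop. I'll close gently.

Request:
step_arm([
  [0.1, -0.002, -0.001, -0.002, 0, 0, 0],
  [0.2, -0.002, -0.001, -0.002, 0, 0, 0],
  [0.3, -0.002, -0.001, -0.002, 0, 0, 0],
  [0.5, -0.002, -0.001, -0.002, 0, 0, 0],
  [0.7, -0.002, -0.001, -0.002, 0, 0, 0],
  [0.8, -0.002, -0.001, -0.002, 0, 0, 0],
  [0.8, -0.002, -0.001, -0.002, 0, 0, 0],
], newtons=28)

```text
time: 3.0
tcp_pos: [0.4581, 0.2907, 0.0398]
orientation: [[-0.996, 0.087, 0.003], [0.087, 0.996, 0.002], [-0.002, 0.002, -1.0]]
ft_force: [-0.1, 1.5, 5.3]
finger_gap: 0.684
```

```bash
python3 -c "
from h import *
go(.456,.290,.15)
print(r.get_obs()['moment'].round(2))
s=snap('wrist','w3')"
```

```text
from [0.4581 0.2907 0.0398] yaw 85.0 shift [ 0.0017 -0.0007 -0.1102] rot [ 0.0018  0.0024 -0.    ] t 3.0 gap 0.684 F [-0.1  1.5  5.3]
[ 0.12 -0.1   0.01]
```

View pics/w3.png

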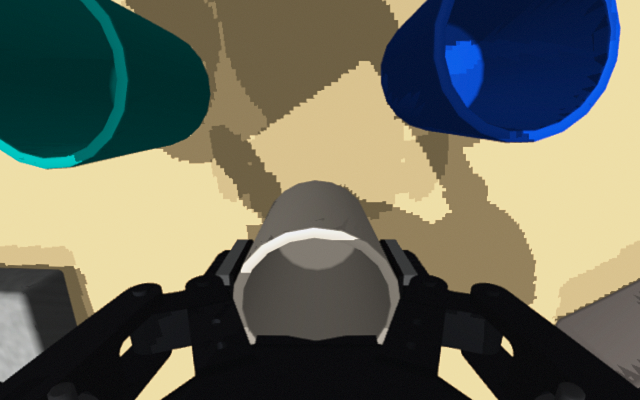

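Request:
step_arm([
  [0.8, 0, 0, -0.005, 0, 0, 0],
  [0.8, 0, 0, -0.013, 0, 0, 0],
  [0.8, 0, 0, -0.025, 0, 0, 0],
  [0.8, 0, 0, -0.04, 0, 0, 0],
  [0.8, 0, 0, -0.055, 0, 0, 0],
  [0.8, 0, 0, -0.075, 0, 0, 0],
  [0.8, 0, 0, -0.09, 0, 0, 0],
  [0.8, 0, 0, -0.105, 0, 0, 0],
  [0.8, 0, 0, -0.115, 0, 0, 0],
  [0.8, 0, 0, -0.12, 0, 0, 0],
])

```text
time: 4.05
tcp_pos: [0.4575, 0.2903, 0.1597]
orientation: [[-0.996, 0.087, 0.001], [0.087, 0.996, 0.001], [-0.001, 0.001, -1.0]]
ft_force: [-0.5, -0.0, -2.1]
finger_gap: 0.682
```

```bash
python3 -c "
from h import *
s=load('w3'); print(onz(s,(318,229),.085),onz(s,(233,290),.085),onz(s,(399,290),.085))
go(.62,.10,.19)
s=snap('wrist','w4')"
```

```text
[0.42730936 0.29263601 0.085     ] [0.4471903  0.26132152 0.085     ] [0.45231421 0.31871775 0.085     ]
from [0.4575 0.2903 0.1597] yaw 85.0 shift [-0.1785 -0.1754 -0.0302] rot [ 0.0009  0.0013 -0.    ] t 4.05 gap 0.682 F [-0.5 -0.  -2.1]
```

View pics/w4.png

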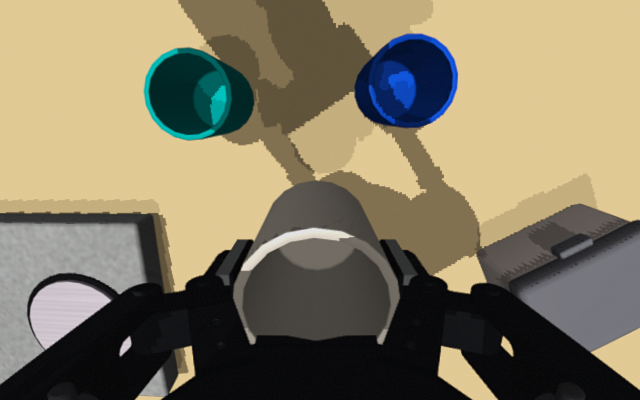

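The cup is held, with a steady rim in view and about 2 N of weight. Next I'll move to where the wrist camera sees the plate.

Request:
step_arm([
  [0.8, -0.007, -0.007, -0.003, 0, 0, 0],
  [0.8, -0.022, -0.022, -0.008, 0, 0, 0],
  [0.8, -0.044, -0.043, -0.013, 0, 0, 0],
  [0.8, -0.068, -0.067, -0.018, 0, 0, 0],
  [0.8, -0.093, -0.091, -0.023, 0, 0, 0],
  [0.8, -0.118, -0.116, -0.028, 0, 0, 0],
  [0.8, -0.142, -0.139, -0.03, 0, 0, 0],
  [0.8, -0.162, -0.159, -0.03, 0, 0, 0],
  [0.8, -0.174, -0.171, -0.03, 0, 0, 0],
  [0.8, -0.1785, -0.1755, -0.03, 0, 0, 0],
])

```text
time: 5.1
tcp_pos: [0.6202, 0.0979, 0.1869]
orientation: [[-0.996, 0.089, -0.002], [0.089, 0.996, -0.0], [0.002, -0.001, -1.0]]
ft_force: [-0.8, 0.3, -1.4]
finger_gap: 0.682
```

```bash
python3 -c "
from h import *
s=snap('wrist','w5')
go(.575,.0435,.15)"
```

```text
from [0.6202 0.0982 0.1871] yaw 84.9 shift [ 0.0401 -0.0585  0.0372] rot [-0.0006 -0.0017 -0.0018] t 5.15 gap 0.685 F [-0.3 -0.4 -2. ]
```

View pics/w5.png

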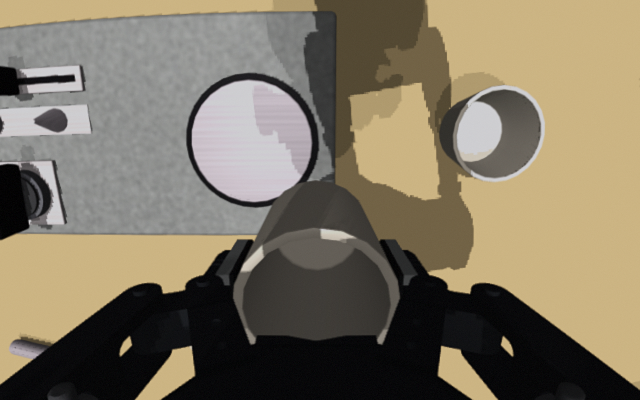

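The plate is in full view, with its dark ring centred near (253,140). The marker at (50,120) is clearly a cone at the +y end, so that is the pointed one. I'll fit the plate circle.

```bash
cat > m3.py <<'E'
from h import *
s=load('w5'); im=s['img']; g=cv2.cvtColor(im,cv2.COLOR_RGB2GRAY)
k=(g<35).astype(np.uint8)*255; k[:60]=0;k[182:]=0;k[:,:175]=0;k[:,303:]=0
k2=k.copy()
ys,xs=np.nonzero(k)
# inner edge & outer edge along radial lines
c0=np.array([253.,140.]); inn=[];out=[]
for a in np.radians(np.arange(0,360,4)):
    d=np.array([np.cos(a),np.sin(a)]); v=[g[tuple(np.round(c0+d*q)[::-1].astype(int))] for q in np.arange(45,80,.5)]
    i=[j for j in range(len(v)) if v[j]<45]
    P=c0+d*(45+.5*i[0]) if i else None
    if i and P[1]<180 and i[-1]-i[0]<14: inn.append(P); out.append(c0+d*(45+.5*i[-1]))
def fit(pts,z):
    A=np.array([onz(s,p,z)[:2] for p in pts])
    for _ in range(3):
        sol=np.linalg.lstsq(np.c_[2*A,np.ones(len(A))],(A**2).sum(1),rcond=None)[0]
        rr=np.sqrt(sol[2]+sol[0]**2+sol[1]**2); e=np.abs(np.linalg.norm(A-sol[:2],axis=1)-rr); A=A[e<max(.0015,1.5*e.std())]
    print(len(A),sol[:2].round(4),rr.round(4),e.std())
for z in (.04,.046): fit(inn,z); fit(out,z)
E
python3 m3.py
```

```text
65 [0.5723 0.0418] 0.0556 0.00018114495173713216
65 [0.572  0.0425] 0.0594 0.0002525756807733918
65 [0.572 0.043] 0.0544 0.00017739619888261304
65 [0.5716 0.0438] 0.0582 0.00024734868551271207
```

Request:
step_arm([
  [0.8, 0.004, -0.006, 0.005, 0, 0, 0],
  [0.8, 0.013, -0.019, 0.012, 0, 0, 0],
  [0.8, 0.024, -0.034, 0.02, 0, 0, 0],
  [0.8, 0.034, -0.048, 0.028, 0, 0, 0],
  [0.8, 0.04, -0.056, 0.038, 0, 0, 0],
  [0.8, 0.042, -0.059, 0.05, 0, 0, 0],
  [0.8, 0.042, -0.059, 0.063, 0, 0, 0],
  [0.8, 0.042, -0.059, 0.075, 0, 0, 0],
  [0.8, 0.042, -0.059, 0.083, 0, 0, 0],
  [0.8, 0.042, -0.059, 0.087, 0, 0, 0],
])

```text
time: 6.15
tcp_pos: [0.5723, 0.0451, 0.0996]
orientation: [[-0.996, 0.087, -0.002], [0.087, 0.996, 0.0], [0.002, -0.0, -1.0]]
ft_force: [-0.2, -0.3, -1.1]
finger_gap: 0.685
```

```bash
python3 -c "
from h import *
s=snap('wrist','w6'); s=snap('scene','s6')
go(.573,.0432,.0865)
a=cv2.imread('pics/s6.png')[150:280,210:400]; cv2.imwrite('pics/s6c.png',cv2.resize(a,None,fx=4,fy=4,interpolation=cv2.INTER_CUBIC))"
```

```text
from [0.5725 0.0449 0.1003] yaw 85.02 shift [-0.0006 -0.0016  0.0138] rot [-0.0001 -0.0014  0.0003] t 6.25 gap 0.681 F [-0.2  0.3 -2. ]
```

View pics/w6.png

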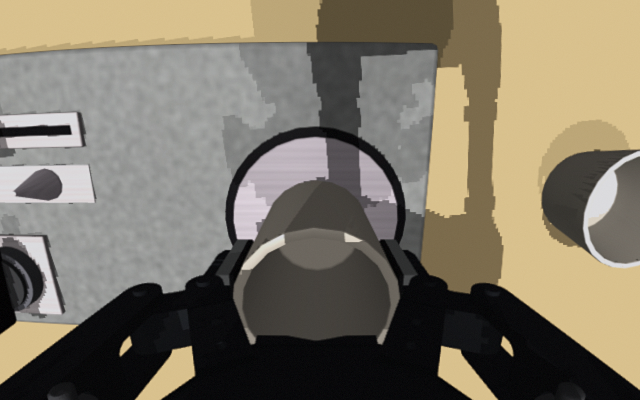

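View pics/s6c.png

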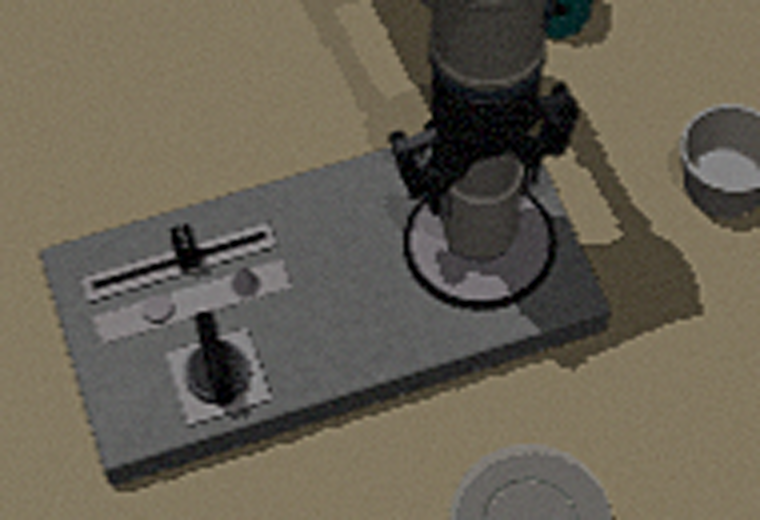

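Request:
step_arm([
  [0.8, 0, -0.0015, 0.003, 0, 0, 0],
  [0.8, 0, -0.0015, 0.006, 0, 0, 0],
  [0.8, 0, -0.0015, 0.0085, 0, 0, 0],
  [0.8, 0, -0.0015, 0.0105, 0, 0, 0],
  [0.8, 0, -0.0015, 0.012, 0, 0, 0],
  [0.8, 0, -0.0015, 0.013, 0, 0, 0],
  [0.8, 0, -0.0015, 0.0135, 0, 0, 0],
])

```text
time: 6.95
tcp_pos: [0.5726, 0.0431, 0.0877]
orientation: [[-0.996, 0.087, -0.0], [0.087, 0.996, -0.0], [0.0, -0.0, -1.0]]
ft_force: [-0.2, 1.3, -2.5]
finger_gap: 0.683
```

```bash
python3 -c "
from h import *
go(.573,.0432,.0855)"
```

```text
from [0.5726 0.0431 0.0877] yaw 85.0 shift [-0.0004  0.0001  0.0022] rot [-0. -0. -0.] t 6.95 gap 0.683 F [-0.2  1.3 -2.5]
```

Request:
step_arm([
  [0.8, 0, 0, 0.0005, 0, 0, 0],
  [0.8, 0, 0, 0.001, 0, 0, 0],
  [0.8, 0, 0, 0.0015, 0, 0, 0],
  [0.8, 0, 0, 0.002, 0, 0, 0],
  [0.8, 0, 0, 0.002, 0, 0, 0],
])

```text
time: 7.45
tcp_pos: [0.5727, 0.0432, 0.0859]
orientation: [[-0.996, 0.087, 0.0], [0.087, 0.996, 0.0], [-0.0, 0.0, -1.0]]
ft_force: [-0.0, -0.3, -1.7]
finger_gap: 0.69
```

Request:
step_arm([
  [0.8, 0, 0, 0.0005, 0, 0, 0],
  [0.8, 0, 0, 0.001, 0, 0, 0],
  [0.8, 0, 0, 0.0015, 0, 0, 0],
  [0.8, 0, 0, 0.0015, 0, 0, 0],
])

```text
time: 7.85
tcp_pos: [0.5728, 0.0431, 0.0858]
orientation: [[-0.996, 0.087, 0.001], [0.087, 0.996, -0.0], [-0.001, 0.0, -1.0]]
ft_force: [-4.4, -0.6, 7.1]
finger_gap: 0.681
```

Contact: z has stopped at 0.0858 as predicted, with +7 N. I'll back off slightly and release.

Request:
step_arm([
  [0.8, 0, 0, -0.001, 0, 0, 0],
  [0.28, 0, 0, -0.001, 0, 0, 0],
  [0.22, 0, 0, -0.001, 0, 0, 0],
  [0.15, 0, 0, -0.001, 0, 0, 0],
  [0.08, 0, 0, -0.001, 0, 0, 0],
  [0, 0, 0, -0.001, 0, 0, 0],
  [0, 0, 0, -0.001, 0, 0, 0],
  [0, 0, 0, -0.001, 0, 0, 0],
])

```text
time: 8.65
tcp_pos: [0.5726, 0.0431, 0.0852]
orientation: [[-0.996, 0.087, -0.0], [0.087, 0.996, 0.0], [0.0, 0.0, -1.0]]
ft_force: [-0.2, 1.1, -0.3]
finger_gap: 1.001
```

```bash
python3 -c "
from h import *
s=snap('wrist','w7')
go(.573,.0432,.2)"
```

```text
from [0.5726 0.0431 0.0852] yaw 85.0 shift [-4.000e-04  1.000e-04 -1.148e-01] rot [ 0. -0. -0.] t 8.7 gap 0.997 F [ 0.1 -0.7  0.8]
```

View pics/w7.png

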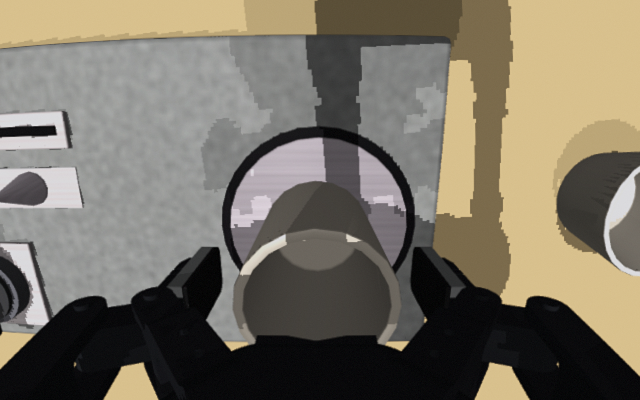

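The cup stands on its own, with both pads clear at (200,270) and (435,270). I'll go straight up.

Request:
step_arm([
  [0, 0, 0, -0.006, 0, 0, 0],
  [0, 0, 0, -0.018, 0, 0, 0],
  [0, 0, 0, -0.035, 0, 0, 0],
  [0, 0, 0, -0.055, 0, 0, 0],
  [0, 0, 0, -0.075, 0, 0, 0],
  [0, 0, 0, -0.095, 0, 0, 0],
  [0, 0, 0, -0.115, 0, 0, 0],
  [0, 0, 0, -0.13, 0, 0, 0],
  [0, 0, 0, -0.14, 0, 0, 0],
])

```text
time: 9.6
tcp_pos: [0.573, 0.0432, 0.2277]
orientation: [[-0.996, 0.087, 0.003], [0.087, 0.996, 0.0], [-0.003, 0.0, -1.0]]
ft_force: [-0.8, 0.6, 1.0]
finger_gap: 1.001
```

```bash
python3 -c "
from h import *
s=snap('wrist','w8')
go(.573,-.14,.2)"
```

```text
from [0.5733 0.0431 0.2288] yaw 84.99 shift [-0.0156 -0.1824  0.0288] rot [ 0.0004  0.0042 -0.0001] t 9.65 gap 0.998 F [-0.1 -0.8  1.6]
```

View pics/w8.png

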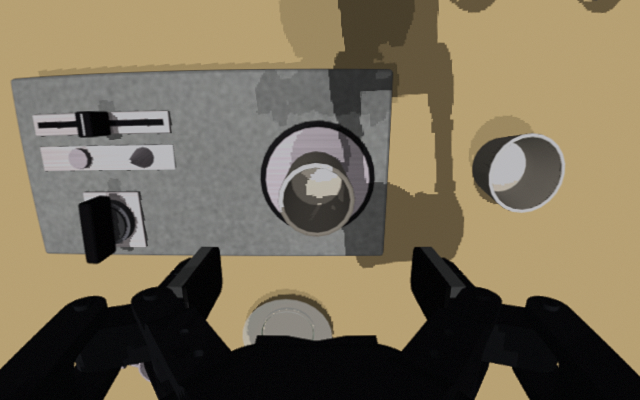

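The cup is standing within the ring: rim (317,200), plate (317,177). Next I'll view the controls from above.

Request:
step_arm([
  [0, -0.002, -0.012, 0, 0, 0, 0],
  [0, -0.006, -0.04, 0, 0, 0, 0],
  [0, -0.011, -0.075, 0.003, 0, 0, 0],
  [0, -0.016, -0.11, 0.006, 0, 0, 0],
  [0, -0.021, -0.145, 0.01, 0, 0, 0],
  [0, -0.025, -0.175, 0.01, 0, 0, 0],
  [0, -0.028, -0.198, 0.01, 0, 0, 0],
  [0, -0.03, -0.21, 0.01, 0, 0, 0],
  [0, -0.03, -0.21, 0.01, 0, 0, 0],
  [0, -0.03, -0.21, 0.01, 0, 0, 0],
])

```text
time: 10.65
tcp_pos: [0.584, -0.1682, 0.2146]
orientation: [[-0.996, 0.087, -0.001], [0.087, 0.996, 0.001], [0.001, 0.001, -1.0]]
ft_force: [0.3, 0.2, 0.1]
finger_gap: 1.002
```

```bash
python3 -c "
from h import *
s=load('w8')
for p in [(279,197),(355,202),(320,163),(316,236)]: print(onz(s,p,.131).round(4))
s=snap('wrist','w9')
go(.55,-.16,.2)"
```

```text
[0.5657 0.0136 0.131 ]
[0.5749 0.0722 0.131 ]
[0.542  0.0476 0.131 ]
[0.6005 0.0394 0.131 ]
from [ 0.5842 -0.1678  0.215 ] yaw 85.05 shift [0.0347 0.0048 0.015 ] rot [ 0.0006 -0.0005  0.0008] t 10.7 gap 1.002 F [-0.3 -0.1 -0.1]
```

View pics/w9.png

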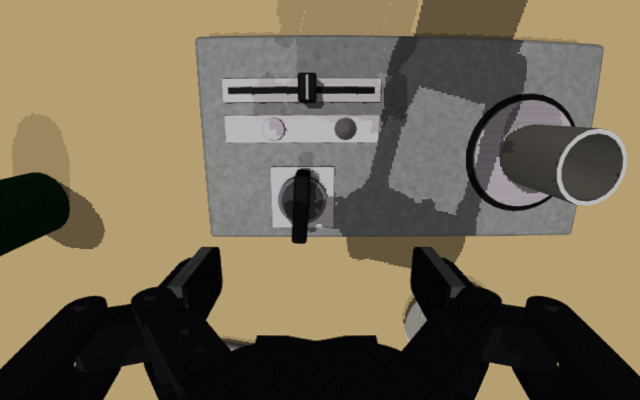

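```bash
python3 -c "
import cv2,numpy as np
a=cv2.imread('pics/w9.png')[60:250,210:400]; a=cv2.resize(a,None,fx=3.1,fy=3.1,interpolation=cv2.INTER_CUBIC); cv2.imwrite('pics/w9c.png',np.clip(a*1.6,0,255).astype(np.uint8))"
```

```text
(no output)
```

View pics/w9c.png

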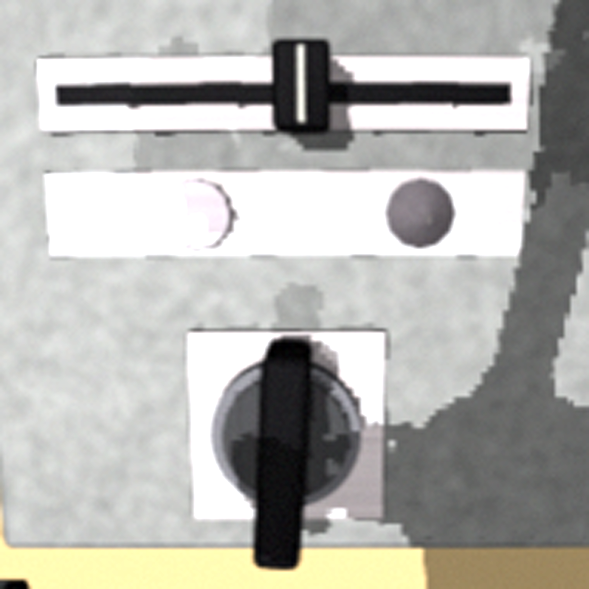

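```bash
cat > m4.py <<'E'
from h import *
s=load('w9'); P=lambda x,y,z: onz(s,(x/3.1+210,y/3.1+60),z)
cone=P(420,213,.04); flat=P(203,213,.048); hg=P(300.5,83,.076)
a=P(57,96,.04); b=P(511,94,.04); print('slot ends',a,b,'yaw',np.arctan2(-(b-a)[0],(b-a)[1]))
e1=P(44,172,.04);e2=P(527,170,.04); print('strip yaw',np.arctan2(-(e2-e1)[0],(e2-e1)[1]))
g=cv2.cvtColor(s['img'],cv2.COLOR_RGB2GRAY)
L=[P(275,60,.076),P(328,60,.076)]
I0,I1=P(290,341,.089),P(277,567,.089); print('isol ends',I0,I1,np.linalg.norm(I0-I1),'mid',(I0+I1)/2, 'barang',np.degrees(np.arctan2(*(I1-I0)[[1,0]])))
bo=P(288,430,.054); print('boss',bo)
# deck edges full image: left edge (197,40)->(211,235), top edge
for yaw in (-.0865,):
    X=np.array([np.cos(yaw),np.sin(yaw),0]);Y=np.array([-np.sin(yaw),np.cos(yaw),0])
    pl=np.array([.572,.043,0])
    for n,q in (('cone',cone),('flat',flat),('heat',hg),('isol',(I0+I1)/2),('boss',bo),('slota',a),('slotb',b),('plate',pl)): print(n,q.round(4),'wx',(q@X).round(4),'wy',(q@Y).round(4))
    print('block w',[ (q@Y).round(4) for q in L])
E
python3 m4.py
```

```text
slot ends [ 0.48704511 -0.24509343  0.04      ] [ 0.49902648 -0.10558005  0.04      ] yaw -0.08566951901221852
strip yaw -0.08542468911104
isol ends [ 0.56171738 -0.17817944  0.089     ] [ 0.627757   -0.18849489  0.089     ] 0.06684041070946845 mid [ 0.59473719 -0.18333716  0.089     ] barang -8.877912000195405
boss [ 0.59584419 -0.18346534  0.054     ]
cone [ 0.5327 -0.136   0.04  ] wx 0.5424 wy -0.0895
flat [ 0.5264 -0.2032  0.048 ] wx 0.542 wy -0.1569
heat [ 0.4934 -0.1692  0.076 ] wx 0.5062 wy -0.1259
isol [ 0.5947 -0.1833  0.089 ] wx 0.6084 wy -0.1313
boss [ 0.5958 -0.1835  0.054 ] wx 0.6095 wy -0.1313
slota [ 0.487  -0.2451  0.04  ] wx 0.5064 wy -0.2021
slotb [ 0.499  -0.1056  0.04  ] wx 0.5063 wy -0.0621
plate [0.572 0.043 0.   ] wx 0.5661 wy 0.0923
block w [np.float64(-0.1328), np.float64(-0.1184)]
```

The checks agree:
- Cone to track is 36.2 mm (36 expected).
- The isolator bar is at -8.9° against the warmer's -4.9°, so it sits near off.
- The control has to move about +36.4 mm along +y.

I'll approach the grip now.

```bash
python3 -c "
from h import *
go(.4934,-.1692,.1)"
```

```text
from [ 0.5842 -0.1678  0.215 ] yaw 85.05 shift [ 0.0902 -0.0093  0.115 ] rot [ 0.0006 -0.0005  0.0008] t 10.7 gap 1.002 F [-0.3 -0.1 -0.1]
```

Request:
step_arm([
  [0.2, 0.008, -0.001, 0.006, 0, 0, 0],
  [0.4, 0.025, -0.0026, 0.02, 0, 0, 0],
  [0.45, 0.045, -0.005, 0.038, 0, 0, 0],
  [0.45, 0.064, -0.0066, 0.056, 0, 0, 0],
  [0.45, 0.08, -0.008, 0.076, 0, 0, 0],
  [0.45, 0.088, -0.009, 0.094, 0, 0, 0],
  [0.45, 0.09, -0.0093, 0.108, 0, 0, 0],
  [0.45, 0.09, -0.0093, 0.115, 0, 0, 0],
  [0.45, 0.09, -0.0093, 0.115, 0, 0, 0],
])

```text
time: 11.6
tcp_pos: [0.4937, -0.1694, 0.0994]
orientation: [[-0.996, 0.086, -0.001], [0.086, 0.996, 0.001], [0.001, 0.001, -1.0]]
ft_force: [-0.3, 0.3, 0.2]
finger_gap: 0.551
```

```bash
python3 -c "
from h import *
go(.4934,-.1692,.05)
s=snap('wrist','w10')"
```

```text
from [ 0.4937 -0.1694  0.0994] yaw 85.04 shift [0.0003 0.0002 0.0494] rot [ 0.0006 -0.0013  0.0008] t 11.6 gap 0.551 F [-0.3  0.3  0.2]
```

View pics/w10.png

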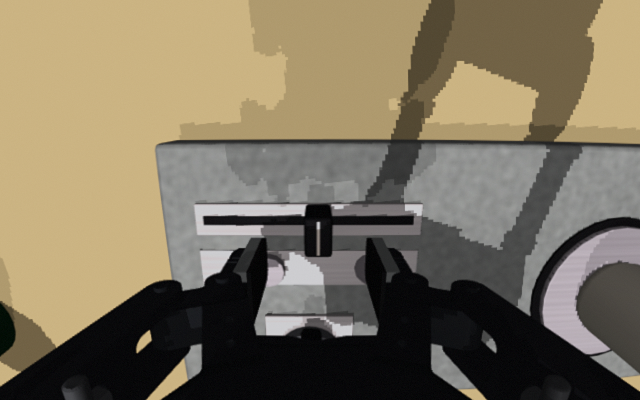

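The heat block's line, at (318,238), lies between the pads at 264 and 367. I'll descend, then close.

Request:
step_arm([
  [0.45, 0, 0, 0.006, 0, 0, 0],
  [0.45, 0, 0, 0.016, 0, 0, 0],
  [0.45, 0, 0, 0.027, 0, 0, 0],
  [0.45, 0, 0, 0.037, 0, 0, 0],
  [0.45, 0, 0, 0.045, 0, 0, 0],
  [0.45, 0, 0, 0.049, 0, 0, 0],
  [0.45, 0, 0, 0.049, 0, 0, 0],
], newtons=25)

```text
time: 12.35
tcp_pos: [0.4932, -0.1699, 0.0503]
orientation: [[-0.996, 0.087, -0.001], [0.087, 0.996, 0.001], [0.001, 0.0, -1.0]]
ft_force: [0.0, 0.3, 0.6]
finger_gap: 0.549
```

```bash
python3 -c "
from h import *
print(onz(load('w10'),(318,238),.076))
go(.4934,-.1692,.05)
s=snap('wrist','w11')"
```

```text
[ 0.49352837 -0.169617    0.076     ]
from [ 0.4932 -0.1699  0.0503] yaw 84.99 shift [-0.0001  0.0008  0.0003] rot [ 0.0004 -0.0015 -0.0001] t 12.35 gap 0.549 F [0.  0.3 0.6]
```

View pics/w11.png

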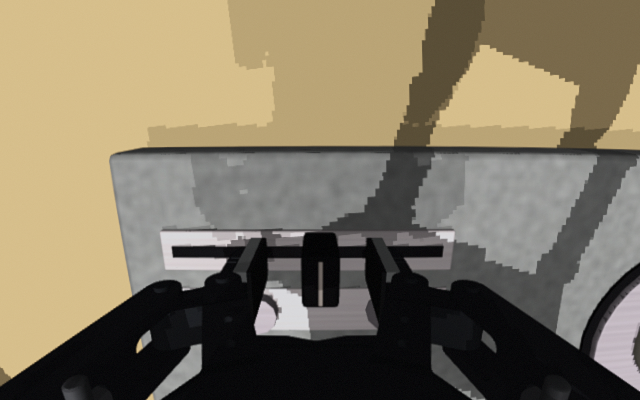

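Request:
step_arm([
  [0.6, 0, 0, 0, 0, 0, 0],
  [0.7, 0, 0, 0, 0, 0, 0],
  [0.8, 0, 0, 0, 0, 0, 0],
  [0.9, 0, 0, 0, 0, 0, 0],
  [1, 0, 0, 0, 0, 0, 0],
  [1, 0, 0, 0, 0, 0, 0],
], newtons=25)

```text
time: 13.0
tcp_pos: [0.4941, -0.1701, 0.0519]
orientation: [[-0.996, 0.087, 0.001], [0.087, 0.996, -0.0], [-0.001, -0.0, -1.0]]
ft_force: [-0.8, 1.9, 4.1]
finger_gap: 0.18
```

```bash
python3 -c "
from h import *
Y=np.array([np.sin(.0857),np.cos(.0857),0]); p=r.get_obs()['tcp_pos']; print('wy',p@Y, 'cone', np.array([.5327,-.136,0])@Y)
go(.4934+.0364*Y[0],-.1692+.0364*Y[1],.05)
s=snap('wrist','w12')"
```

```text
wy -0.12714435687185338 cone -0.08990435200976023
from [ 0.4941 -0.1701  0.0519] yaw 85.01 shift [0.0008 0.0372 0.0019] rot [-0.0001  0.001   0.0001] t 13.0 gap 0.18 F [-0.8  1.9  4.1]
```

View pics/w12.png

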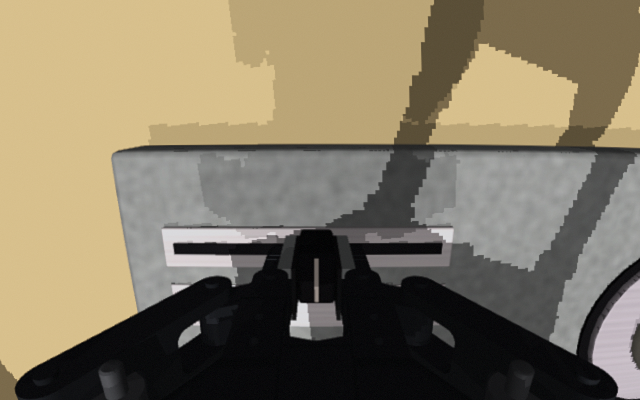

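The block is gripped (gap about 15 mm). Slide +37 mm along the track.

Request:
step_arm([
  [1, 0, 0.002, 0, 0, 0, 0],
  [1, 0, 0.006, 0, 0, 0, 0],
  [1, 0, 0.011, 0, 0, 0, 0],
  [1, 0, 0.016, 0, 0, 0, 0],
  [1, 0, 0.021, 0, 0, 0, 0],
  [1, 0, 0.026, 0, 0, 0, 0],
  [1, 0, 0.031, 0, 0, 0, 0],
  [1, 0, 0.035, 0, 0, 0, 0],
  [1, 0, 0.037, 0, 0, 0, 0],
  [1, 0, 0.037, 0, 0, 0, 0],
])

```text
time: 14.05
tcp_pos: [0.4972, -0.1332, 0.0519]
orientation: [[-0.996, 0.087, 0.001], [0.087, 0.996, -0.001], [-0.001, -0.001, -1.0]]
ft_force: [-0.8, -0.3, 6.1]
finger_gap: 0.18
```

```bash
python3 -c "
from h import *
Y=np.array([np.sin(.0857),np.cos(.0857),0]); p=r.get_obs()['tcp_pos']; print('wy',p@Y, 'cone', np.array([.5327,-.136,0])@Y)
go(.4934+.0364*Y[0],-.1692+.0364*Y[1],.05)"
```

```text
wy -0.09011642997103375 cone -0.08990435200976023
from [ 0.4972 -0.1332  0.0519] yaw 85.01 shift [0.0007 0.0002 0.0019] rot [-0.0006  0.0009  0.0002] t 14.05 gap 0.18 F [-0.8 -0.3  6.1]
```

Request:
step_arm([
  [0.8, 0, 0, 0, 0, 0, 0],
  [0.7, 0, 0, 0, 0, 0, 0],
  [0.55, 0, 0, 0, 0, 0, 0],
  [0.5, 0, 0, 0, 0, 0, 0],
  [0.5, 0, 0, -0.008, 0, 0, 0],
  [0.5, 0, 0, -0.024, 0, 0, 0],
  [0.5, 0, 0, -0.05, 0, 0, 0],
  [0.5, -0.01, 0, -0.08, 0, 0, 0],
  [0.5, -0.03, 0, -0.11, 0, 0, 0],
  [0.5, -0.05, -0.004, -0.135, 0, 0, 0],
])

```text
time: 15.05
tcp_pos: [0.5474, -0.1415, 0.1905]
orientation: [[-0.996, 0.087, 0.004], [0.087, 0.996, -0.001], [-0.004, -0.001, -1.0]]
ft_force: [0.1, -0.1, 0.7]
finger_gap: 0.503
```

```bash
python3 -c "
from h import *
go(.59,-.15,.215)"
```

```text
from [ 0.5474 -0.1415  0.1905] yaw 85.02 shift [-0.0433 -0.0048 -0.0244] rot [-0.0007  0.0039  0.0003] t 15.05 gap 0.503 F [ 0.1 -0.1  0.7]
```

Request:
step_arm([
  [0.5, -0.015, -0.002, -0.01, 0, 0, 0],
  [0.5, -0.033, -0.004, -0.018, 0, 0, 0],
  [0.5, -0.043, -0.005, -0.024, 0, 0, 0],
  [0.5, -0.043, -0.005, -0.024, 0, 0, 0],
  [0.5, -0.043, -0.005, -0.024, 0, 0, 0],
])

```text
time: 15.55
tcp_pos: [0.5887, -0.1503, 0.2111]
orientation: [[-0.996, 0.087, 0.001], [0.087, 0.996, -0.0], [-0.001, -0.0, -1.0]]
ft_force: [0.3, -0.5, -1.1]
finger_gap: 0.504
```

```bash
python3 -c "
from h import *
s=snap('wrist','w13')
go(.5953,-.1834,.12,81.1)
a=cv2.imread('pics/w13.png')[50:240,190:380]; a=cv2.resize(a,None,fx=3.1,fy=3.1,interpolation=cv2.INTER_CUBIC); cv2.imwrite('pics/w13c.png',np.clip(a*1.6,0,255).astype(np.uint8))"
```

```text
from [ 0.5884 -0.1502  0.2107] yaw 85.0 shift [-0.0097 -0.0324  0.0907] rot [-0.0001  0.0001  0.068 ] t 15.6 gap 0.502 F [ 0.9 -0.1 -0.9]
```

View pics/w13c.png

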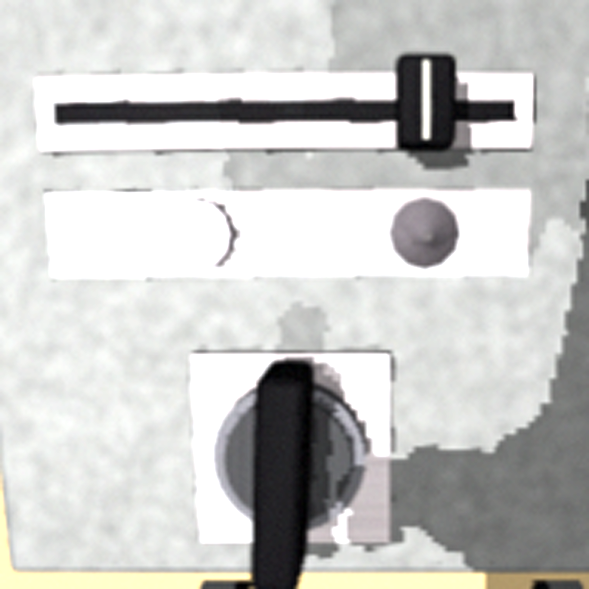

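View pics/w13.png

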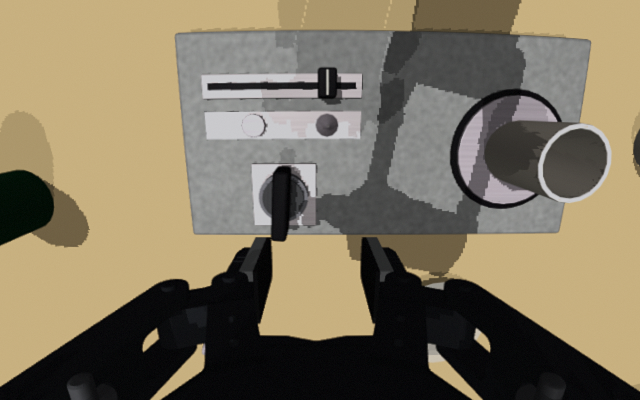

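```bash
cat > m5.py <<'E'
from h import *
s=load('w13'); P=lambda x,y,z: onz(s,(x/3.1+190,y/3.1+50),z)
Y=np.array([np.sin(.0857),np.cos(.0857),0]);X=np.array([np.cos(.0857),-np.sin(.0857),0])
for n,q in (('cone',P(425,233,.04)),('apex',P(428,237,.068)),('heat',P(426,98,.076)),('bossR',P(289.5,456,.054)),('slota',P(55,114,.04)),('slotb',P(514,110,.04))): print(n,q.round(4),q@X,q@Y)
t=load('w13')
a=P(292,361,.089); b=onz(t,(279.5,241.5),.089); print('bar',a,b,(a+b)/2,np.linalg.norm(a-b),np.degrees(np.arctan2(b[1]-a[1],b[0]-a[0])))
E
python3 m5.py
```

```text
cone [ 0.5326 -0.136   0.04  ] 0.5422952101931722 -0.08994170123357159
apex [ 0.5329 -0.1361  0.068 ] 0.5425550554842093 -0.09003239440955586
heat [ 0.4961 -0.134   0.076 ] 0.50570547524757 -0.09108266815250295
bossR [ 0.5966 -0.1843  0.054 ] 0.610183397819982 -0.13252421585256274
slota [ 0.4866 -0.2455  0.04  ] 0.5057974530745379 -0.20298689659852903
slotb [ 0.4984 -0.1062  0.04  ] 0.5056478292704373 -0.06316231004391028
bar [ 0.56158675 -0.17609197  0.089     ] [ 0.6283556  -0.18795617  0.089     ] [ 0.59497118 -0.18202407  0.089     ] 0.06781474252208212 -10.075759247166252
```

```bash
cat > m6.py <<'E'
from h import *
Y=np.array([np.sin(.0857),np.cos(.0857),0]);X=np.array([np.cos(.0857),-np.sin(.0857),0])
for f,lx,cx in (('w9',(300,316,76,98),(332,360,114,143)),('w13',(321,336,72,94),(313,342,111,140))):
    s=load(f); g=cv2.cvtColor(s['img'],cv2.COLOR_RGB2GRAY).astype(float)
    # line: bright px within black block
    x0,x1,y0,y1=lx; sub=g[y0:y1,x0:x1]
    print(f); print(sub[len(sub)//2-2:len(sub)//2+3].astype(int))
    pts=[]
    for y in range(y0+3,y1-3):
        row=g[y,x0+2:x1-2]; w=np.clip(row-60,0,None)
        # restrict to central
        c=np.arange(x0+2,x1-2)
        m=(abs(c-(x0+x1-1)/2)<4)
        if w[m].sum()>50: pts.append(((w[m]*c[m]).sum()/w[m].sum(),y))
    pts=np.array(pts); lc=pts.mean(0); q=onz(s,lc,.076); print('line',lc,q@X,q@Y)
    x0,x1,y0,y1=cx; k=(g[y0:y1,x0:x1]<130).astype(np.uint8)
    n,lab,st,ce=cv2.connectedComponentsWithStats(k); i=1+np.argmax(st[1:,4]); cc=max(cv2.findContours((lab==i).astype(np.uint8),0,cv2.CHAIN_APPROX_NONE)[0],key=len)
    (c,r)=cv2.minEnclosingCircle(cc); q=onz(s,(c[0]+x0,c[1]+y0),.04); e=onz(s,(ce[i][0]+x0,ce[i][1]+y0),.04); print('cone',c[0]+x0,c[1]+y0,r,st[i],q@X,q@Y,'centroid',e@X,e@Y)
E
python3 m6.py
```

```text
w9
[[ 22  21  20  19  23  66 141 148  67  21  16  17  18  17  15  11]
 [ 21  23  21  18  22  65 142 150  75  23  18  17  19  19  15   8]
 [ 22  20  22  20  22  65 141 152  75  22  18  19  17  19  15   9]
 [ 21  19  20  20  21  62 138 150  76  21  16  17  18  21  15  10]
 [ 20  23  20  19  22  60 139 150  75  20  17  18  16  16  14   8]]
line [306.59736826  86.5       ] 0.5058780433971091 -0.1265942932394246
cone 345.29190731048584 128.16473960876465 11.168655395507812 [  3   3  22  23 384] 0.5418544235317937 -0.09009554781379552 centroid 0.5419338606901941 -0.09017839188581112
w13
[[ 25  25  23  21  37 128 186 134  40  14  18  20  20  19  11]
 [ 24  24  25  20  37 130 186 137  47  18  20  19  20  20  10]
 [ 25  23  23  19  36 127 187 138  48  17  18  20  19  19  13]
 [ 25  22  21  18  34 128 187 138  47  18  19  18  19  17  13]
 [ 24  24  21  19  36 128 187 137  50  20  19  19  18  18  12]]
line [327.02736062  82.5       ] 0.5064106285883965 -0.09140411694686174
cone 326.581356048584 124.80508518218994 11.202840805053711 [  3   3  22  23 385] 0.5419579476460061 -0.09044020996351212 centroid 0.5417788559643735 -0.09047825136657826
```

The control line is about 1 mm short of the cone (y -0.0914 against -0.0904) and the TCP reading gave 0.2 mm, so it's level within measurement error. Next is the isolator: axis near (0.5955,-0.183), bar at about -9.5°.

Request:
step_arm([
  [0.5, -0.002, -0.006, 0.005, 0, 0, 0.015],
  [0.5, -0.006, -0.018, 0.018, 0, 0, 0.04],
  [0.5, -0.009, -0.028, 0.036, 0, 0, 0.06],
  [0.5, -0.01, -0.032, 0.056, 0, 0, 0.075],
  [0.5, -0.01, -0.032, 0.075, 0, 0, 0.0785],
  [0.5, -0.01, -0.032, 0.09, 0, 0, 0.0785],
  [0.5, -0.01, -0.032, 0.1, 0, 0, 0.0785],
  [0.5, -0.01, -0.032, 0.1, 0, 0, 0.0785],
])

```text
time: 16.4
tcp_pos: [0.595, -0.183, 0.1079]
orientation: [[-0.986, 0.165, -0.003], [0.165, 0.986, 0.001], [0.004, 0.001, -1.0]]
ft_force: [-0.0, -0.8, -0.5]
finger_gap: 0.502
```

```bash
python3 -c "
from h import *
go(.5955,-.183,.06,80.5)
s=snap('wrist','w14')"
```

```text
from [ 0.595  -0.183   0.1079] yaw 80.48 shift [-0.0007  0.      0.0479] rot [ 0.0006 -0.0035 -0.0004] t 16.4 gap 0.502 F [-0.  -0.8 -0.5]
```

View pics/w14.png

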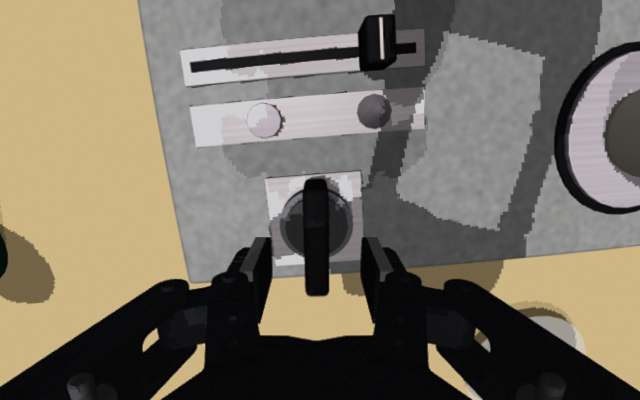

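The bar lies straight between the pads, (316,180) to (317,295). I'll descend and then grip.

Request:
step_arm([
  [0.5, 0, 0, 0.006, 0, 0, 0],
  [0.5, 0, 0, 0.016, 0, 0, 0],
  [0.5, 0, 0, 0.027, 0, 0, 0],
  [0.5, 0, 0, 0.037, 0, 0, 0],
  [0.5, 0, 0, 0.044, 0, 0, 0],
  [0.5, 0, 0, 0.047, 0, 0, 0],
  [0.7, 0, 0, 0.047, 0, 0, 0],
  [0.85, 0, 0, 0.047, 0, 0, 0],
  [1, 0, 0, 0.047, 0, 0, 0],
  [1, 0, 0, 0.047, 0, 0, 0],
], newtons=30)

```text
time: 17.45
tcp_pos: [0.5962, -0.1832, 0.0638]
orientation: [[-0.986, 0.165, 0.001], [0.165, 0.986, -0.0], [-0.001, -0.0, -1.0]]
ft_force: [0.4, 0.2, 0.6]
finger_gap: 0.156
```

```bash
python3 -c "
from h import *
go(.5955,-.183,.06,80.5)
print(r.get_obs()['moment'].round(2), r.get_obs()['joint_pos'].round(1))
s=snap('wrist','w15')"
```

```text
from [ 0.5962 -0.1832  0.0638] yaw 80.5 shift [0.0007 0.0001 0.0038] rot [-0.0003  0.0007 -0.    ] t 17.45 gap 0.156 F [0.4 0.2 0.6]
[ 0.03 -0.    0.03] [ -20.2   10.6   81.7   -0.    87.7 -100.7]
```

View pics/w15.png

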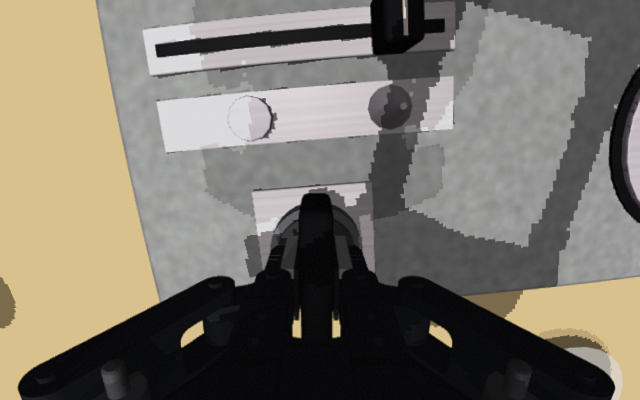

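The bar is gripped (gap about 13 mm), with q6 at -100.7° and room to turn. Turn clockwise, which is + about tool z.

Request:
step_arm([
  [1, 0, 0, 0, 0, 0, 0.04],
  [1, 0, 0, 0, 0, 0, 0.12],
  [1, 0, 0, 0, 0, 0, 0.22],
  [1, 0, 0, 0, 0, 0, 0.32],
  [1, 0, 0, 0, 0, 0, 0.42],
  [1, 0, 0, 0, 0, 0, 0.52],
  [1, 0, 0, 0, 0, 0, 0.62],
  [1, 0, 0, 0, 0, 0, 0.72],
  [1, 0, 0, 0, 0, 0, 0.82],
  [1, 0, 0, 0, 0, 0, 0.92],
])

```text
time: 18.5
tcp_pos: [0.5976, -0.1811, 0.0638]
orientation: [[-0.464, 0.886, 0.004], [0.886, 0.464, 0.003], [0.001, 0.005, -1.0]]
ft_force: [6.5, 5.9, -1.8]
finger_gap: 0.161
```

```bash
python3 -c "
from h import *
go(.5955,-.183,.06,85-4.9+4.9-80.2)
print(r.get_obs()['moment'].round(2), r.get_obs()['joint_pos'].round(1))"
```

```text
from [ 0.5976 -0.1811  0.0638] yaw 27.65 shift [-0.0007 -0.0028  0.0038] rot [ 0.0044 -0.0016  0.3988] t 18.5 gap 0.161 F [ 6.5  5.9 -1.8]
[ 0.9  -0.89  0.17] [-20.1  10.6  81.7   0.2  87.6 -47.8]
```

Request:
step_arm([
  [1, 0.0005, 0.001, 0, 0, 0, 0.06],
  [1, 0.001, 0.002, 0, 0, 0, 0.14],
  [1, 0.001, 0.002, 0, 0, 0, 0.22],
  [1, 0.001, 0.002, 0, 0, 0, 0.3],
  [1, 0.001, 0.002, 0, 0, 0, 0.35],
  [1, 0.001, 0.002, 0, 0, 0, 0.38],
  [1, 0.001, 0.002, 0, 0, 0, 0.4],
  [1, 0.001, 0.002, 0, 0, 0, 0.4],
])

```text
time: 19.3
tcp_pos: [0.5988, -0.1807, 0.0637]
orientation: [[-0.085, 0.996, 0.004], [0.996, 0.085, 0.0], [0.0, 0.004, -1.0]]
ft_force: [5.3, 1.9, -1.5]
finger_gap: 0.159
```

```bash
python3 -c "
from h import *
go(.5955,-.183,.06,85-80.2)
print(r.get_obs()['moment'].round(2), r.get_obs()['joint_pos'].round(1))
s=snap('wrist','w16')"
```

```text
from [ 0.5988 -0.1807  0.0637] yaw 4.88 shift [-0.002  -0.0035  0.0037] rot [ 0.0037 -0.0001  0.0013] t 19.3 gap 0.159 F [ 5.3  1.9 -1.5]
[ 0.17 -0.82 -0.11] [-20.   10.7  81.6   0.1  87.5 -24.8]
```

View pics/w16.png

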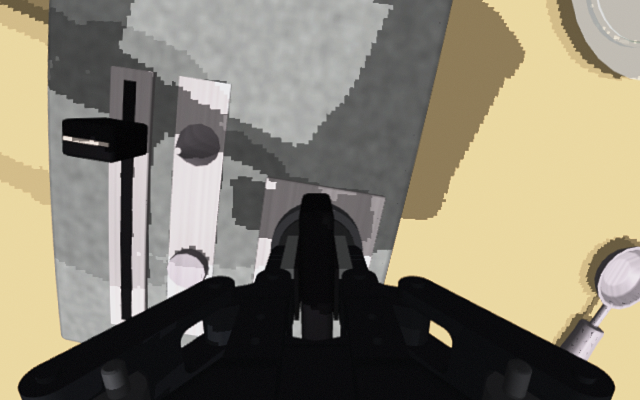

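At the nominal angle, but the stop isn't clearly felt yet. I'll press on in small turns and watch the moment.

Request:
step_arm([
  [1, 0, 0, 0, 0, 0, 0.02],
  [1, 0, 0, 0, 0, 0, 0.04],
  [1, 0, 0, 0, 0, 0, 0.05],
  [1, 0, 0, 0, 0, 0, 0.05],
])

```text
time: 19.75
tcp_pos: [0.5988, -0.1807, 0.0638]
orientation: [[-0.037, 0.999, 0.004], [0.999, 0.037, 0.0], [-0.0, 0.004, -1.0]]
ft_force: [6.2, 0.0, -1.5]
finger_gap: 0.16
```

```bash
python3 -c "
from h import *
go(.5955,-.183,.06,85-80.2)
print(r.get_obs()['moment'].round(2), r.get_obs()['joint_pos'].round(1))"
```

```text
from [ 0.5988 -0.1807  0.0638] yaw 2.13 shift [-0.0022 -0.0034  0.0038] rot [ 0.0037  0.0002 -0.0466] t 19.75 gap 0.16 F [ 6.2  0.  -1.5]
[ 0.03 -0.77  0.95] [-19.9  10.7  81.6   0.1  87.5 -22.1]
```

The moment about z jumped to 0.95 N m, so the on stop is reached. I'll release and rise.

Request:
step_arm([
  [0.85, 0, 0, 0, 0, 0, 0],
  [0.7, 0, 0, 0, 0, 0, 0],
  [0.55, 0, 0, 0, 0, 0, 0],
  [0.5, 0, 0, 0, 0, 0, 0],
  [0.5, 0, 0, -0.006, 0, 0, 0],
  [0.5, 0, 0, -0.02, 0, 0, 0],
  [0.5, 0, 0, -0.045, 0, 0, 0],
  [0.5, 0, 0, -0.075, 0, 0, 0],
  [0.5, 0, 0, -0.105, 0, 0, 0],
  [0.5, 0, 0, -0.125, 0, 0, 0],
])

```text
time: 20.75
tcp_pos: [0.5979, -0.1816, 0.1929]
orientation: [[-0.035, 0.999, 0.005], [0.999, 0.035, -0.002], [-0.002, 0.004, -1.0]]
ft_force: [1.3, 0.3, -0.4]
finger_gap: 0.496
```

```bash
python3 -c "
from h import *
s=snap('wrist','w17'); go(.59,-.15,.24,85)"
```

```text
from [ 0.5988 -0.1819  0.1965] yaw 2.0 shift [ 0.032  -0.0072 -0.0437] rot [ 0.0047  0.0095 -1.4487] t 20.8 gap 0.501 F [-0.4 -0.4  3.5]
```

View pics/w17.png

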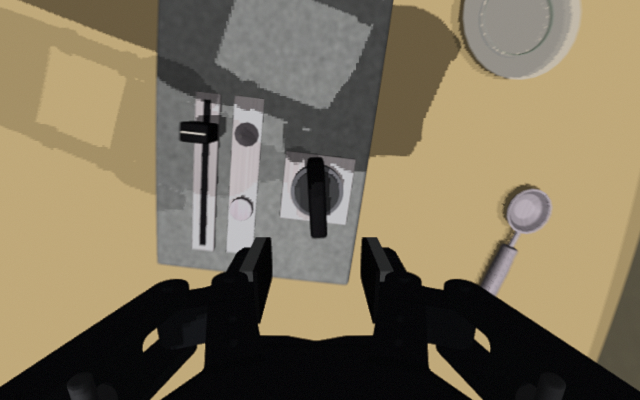

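```bash
python3 - <<'E'
from h import *
s=load('w17'); g=cv2.cvtColor(s['img'],cv2.COLOR_RGB2GRAY)
k=(g<32).astype(np.uint8); k[:150]=0;k[242:]=0;k[:,:300]=0;k[:,335:]=0
n,l,st,ce=cv2.connectedComponentsWithStats(k); i=1+np.argmax(st[1:,4]); print(st[i])
c=max(cv2.findContours((l==i).astype(np.uint8),0,cv2.CHAIN_APPROX_NONE)[0],key=len)
W=np.array([onz(s,p[0].astype(float),.089)[:2] for p in c],np.float32)
(cx,sz,a)=cv2.minAreaRect(W*1000); print(cx,sz,a)
for p,q in (((316,158),(319,237)),((310,162),(312,235)),((322,160),(326,235))):
    A,B=onz(s,p,.089),onz(s,q,.089); print(np.degrees(np.arctan2(*(B-A)[[1,0]])),np.linalg.norm(A-B))
Y=np.array([np.sin(.0857),np.cos(.0857),0])
cv2.imwrite('pics/w17c.png',np.clip(cv2.resize(cv2.imread('pics/w17.png')[80:260,160:380],None,fx=3.3,fy=3.3,interpolation=cv2.INTER_CUBIC)*1.8,0,255).astype(np.uint8))
E
```

```text
[ 306  157   24   80 1398]
(598.8768920898438, -182.17677307128906) (17.50189971923828, 65.68952941894531) 5.167960166931152
-85.86528977691556 0.06557117965760564
-86.75531104797233 0.06064118876576317
-84.71334502124544 0.062307051529393004
```

View pics/w17c.png

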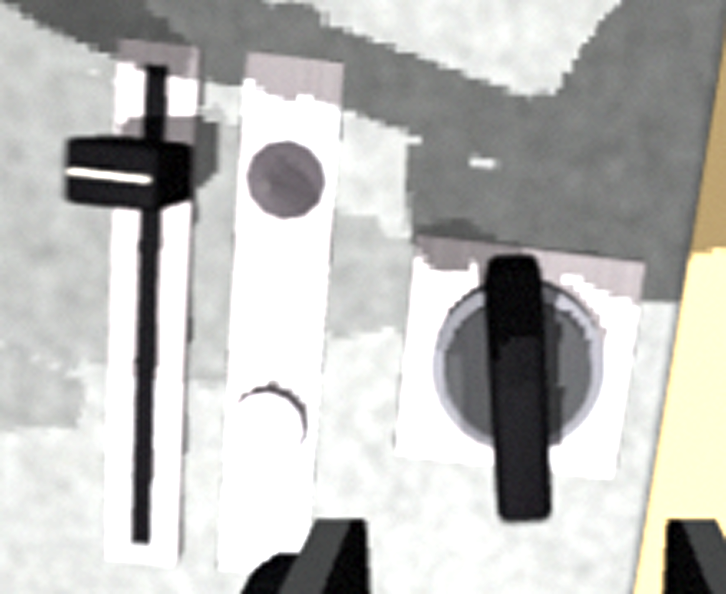

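The bar measures about -85° to -86°, against -85.1° expected at the stop. I'll raise the arm and make the final checks.

Request:
step_arm([
  [0.5, 0, 0, -0.01, 0, 0, 0],
  [0.5, 0, -0.01, -0.03, 0, 0, 0],
  [0.5, 0, -0.03, -0.05, 0, 0, 0],
  [0.5, 0, -0.06, -0.07, 0, 0, 0],
  [0.5, 0, -0.1, -0.085, 0, 0, 0],
  [0.5, 0, -0.135, -0.095, 0, 0, 0],
  [0.5, 0, -0.16, -0.1, 0, 0, 0],
  [0.5, 0, -0.17, -0.1, 0, 0, 0],
  [0.5, 0, -0.17, -0.1, 0, 0, 0],
])

```text
time: 21.7
tcp_pos: [0.4268, -0.1873, 0.2883]
orientation: [[-0.034, 0.999, 0.0], [0.999, 0.034, -0.0], [-0.0, 0.0, -1.0]]
ft_force: [-0.5, -0.1, -0.7]
finger_gap: 0.498
```

```bash
python3 - <<'E'
from h import *
Y=np.array([np.sin(.0857),np.cos(.0857),0])
s=load('w17'); f=lambda x,y,z:onz(s,((x+.5)/3.3-.5+160,(y+.5)/3.3-.5+80),z)
print('heat',f(109,176,.076)@Y,'cone',f(286,179.5,.04)@Y)
a=snap('scene','s18'); b=snap('top','t18')
A=cv2.resize(cv2.imread('pics/s18.png')[90:300,100:500],(800,420)); cv2.imwrite('pics/s18c.png',np.clip(A*1.5,0,255).astype(np.uint8))
t=cv2.imread('pics/t18.png')[90:290,130:530]; cv2.imwrite('pics/t18c.png',np.clip(cv2.resize(t,(800,400))*1.3,0,255).astype(np.uint8))
E
```

```text
heat -0.09188281196212149 cone -0.09087475662931506
```

View pics/s18c.png

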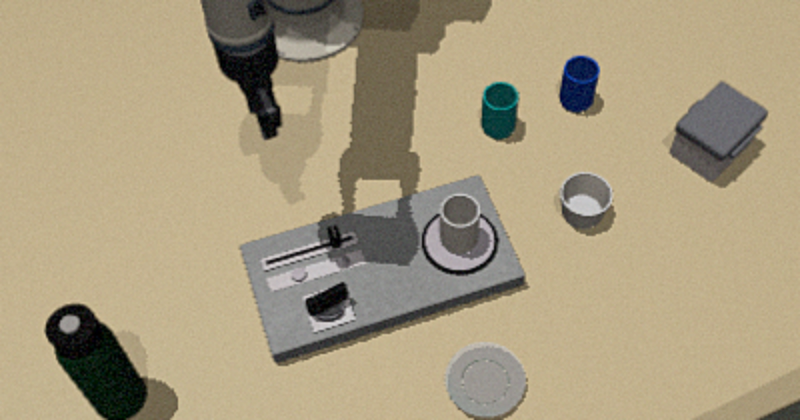

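View pics/t18c.png

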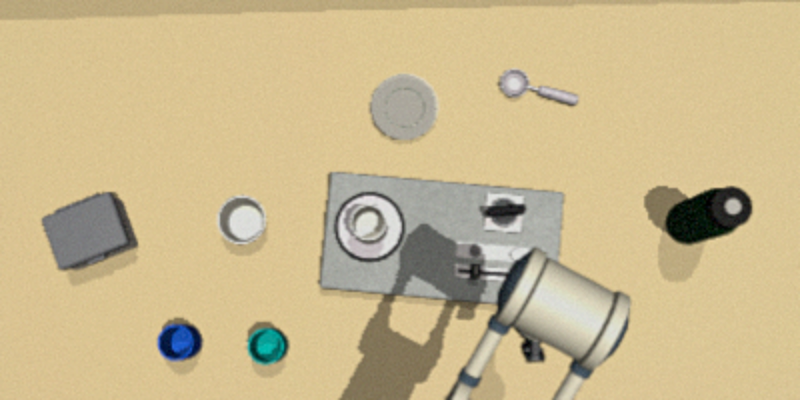

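In the final views the cup stands on the plate, the control is beside the cone, the isolator is turned across, and the other items are in place. The control measures 1.0 mm short of the cone. I'm leaving it, because correcting it now would break the order asked for.

```bash
python3 -c "
from station import r
print(r.job_done())"
```

```text
the job is handed in; nothing more can be done
None
```

I did all three steps in the order asked and handed the job in at about 22 s. The hand-in gives no verdict.

- **Cup:** The tall white cup is standing upright on the steel plate. Its rim centre measured (0.571, 0.043) against the plate centre at (0.572, 0.043), about 1 mm apart.
- **Heat control:** I slid it to the pointed cone, which is at the +y end. Two wrist pictures put its line about 1.0 mm short of the cone, while the arm's own reading said 0.2 mm. I left that difference, because correcting it after turning the isolator would have broken the order.
- **Isolator:** I turned it clockwise until the torque rose to about 0.95 N m at the on stop. The bar then measured about −85° to −86° in the picture, against −85.1° expected.
- **Other items:** The low cup, flask, caddy and saucer look unmoved in the last top and scene views. I compared those by eye and did not measure them. The arm was clear of everything at hand-in.

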